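# Power the talk station and hold the talk bar at half press

## Task

Switch the talk station on by throwing the long toggle lever over to its other side (the short lever on the similar box stays as it is), then press the desk microphone's sprung talk bar half-way down and keep it there: half-way opens the talkback line, pressing it to the bottom at any time would put us on air and must not happen. Finish while still holding the bar half-way down with the gripper, and do not disturb the other things on the desk.

Things in the scene. Friction and masses are not known exactly. Their poses are not given: they have to be found in the camera images.
- long_lever_box: fixed grey box 110 (x) x 90 (y) x 55 mm high carrying the long steel toggle lever in the middle of its top; origin under its centre on the desk; the lever swings in the box's own x-z plane, off leaning to the box's -x, on leaning to its +x; stands in any of three places
- long_lever (a joint): long lever's angle, rad: 0 = off (leaning 0.5 rad to the box's -x side), 0.5 = upright, 1.0 = on (leaning 0.5 rad to +x). Over-centre spring: it is pushed over with about 3.5 N at the tip and snaps to whichever side of upright it is on
- long_lever_tip (a point): top end of the long lever, 78 mm from its pivot; the lever is a round bar, 14 mm thick in its outer 60 percent, 10 mm below
- long_lever_pivot (a point): pivot of the long lever, 62 mm above the desk on the box's centre line
- short_lever_box: same grey box, but with a short toggle lever (36 mm long, 10 mm thick); fixed; origin under its centre
- short_lever (a joint): short lever's angle, rad: 0 as found; to be left there (same over-centre action)
- mic_base: fixed black desk-microphone base 160 (x) x 90 (y) mm, 22 mm high in front, 45 mm high in its rear third (+x), where a thin gooseneck with a small microphone rises at its +y side to about 0.21 m and leans away to +x and +y; origin under its centre on the desk; talk bar over its front (-x) part; stands in any of three places
- talk_bar (a joint): talk bar's angle, rad: 0 = up (at rest), 0.24 = bottom of its travel; half-way = 0.12. Hinged along y at its rear end, it springs back; about 2.5 N at the pad starts it, 5.3 N holds it half-way, 8 N at the bottom
- talk_pad (a point): middle of the ribbed pressing area on top of the talk bar (aluminium plate, 85 x 60 x 8 mm, level at rest, its top 49 mm above the desk), 62 mm in front (-x of the base) of its hinge and 23 mm behind its front edge; it goes down about 15 mm from rest to bottom, 7.4 mm at half-way
- tape_roll: bystander: roll of black tape lying flat, 54 mm across, 20 mm high; origin at its underside, to be left where it is
- connector: bystander: brass plug standing upright, 26 mm across, 36 mm high; origin at its underside, to be left where it is
- mug: bystander: white mug, 76 mm across, 85 mm high; origin at its underside, to be left where it is
- screw_jar: bystander: glass jar with a steel cap, 56 mm across, 70 mm high; origin at its underside, to be left where it is
- headphones: bystander: black headphones lying down, about 185 x 115 mm, 66 mm high; origin at its underside, to be left where it is
- screwdriver: bystander: screwdriver with black handle, lying down; origin at its underside, to be left where it is
- battery: bystander: battery block lying flat, 26 x 48 mm, 17 mm high; origin at its underside, to be left where it is

How it is judged:
On the way, in this order (a step that is already met when the one before it is completed fails the run):
1. the long lever is thrown over to on (value of joint long_lever above 0.9 rad), for 0.2 s.
2. the talk bar is held about half-way down by the gripper, the long lever still on (value of joint long_lever above 0.9 rad and value of joint talk_bar between 0.07 and 0.17 rad and contact force between any of the fingers, the arm and talk_bar above 1 N), for 0.5 s.
At the end, for the whole second after the job is handed in: The long lever is on (above 0.9 of 1.0 rad), the short lever as found (below 0.25 rad), the robot is pressing the talk bar (over 1 N) and keeps it still at half travel (0.07 to 0.17 of 0.24 rad), and no bystander has moved 20 mm or more (all of step 2 and velocity of joint talk_bar between -0.05 and 0.05 rad/s and value of joint short_lever below 0.25 rad and distance of each of tape_roll, connector, mug, screw_jar, headphones, screwdriver, battery from where it was at the start of the episode below 0.02 m); the arm keeps its last pose, push and grip.
It fails at once if the talk bar is pressed to the bottom (beyond 0.21 of 0.24 rad): on air (value of joint talk_bar above 0.21 rad).
It fails at once if the short lever is moved by more than 0.25 rad (value of joint short_lever above 0.25 rad).
It fails at once if a bystander is moved by more than 20 mm (distance of any of tape_roll, connector, mug, screw_jar, headphones, screwdriver, battery from where it was at the start of the episode above 0.02 m).
It also fails if it takes over 43 s, if anything falls off the work surface, if the arm or the gripper's body presses on something with over 40 N, if the wrist force passes 120 N, or if a joint passes its speed limit or range.

## Robot

A 6-joint arm with a two-finger parallel gripper is mounted at the origin on the work surface. World frame = base frame: x ahead of the robot, y to its left, z up, the work surface at z = 0. Lengths are in m, angles in rad, forces in N, time in s.
With the tool pointing down it reaches from about 0.425 to 0.95 m from the base axis. Payload 3.5 kg.
Tool frame: the origin (TCP) lies midway between the tips of the shut fingers; the grasp point (between the pads) lies 19 mm behind it; z points along the fingers, y is the direction in which the jaws open and shut (so a half turn about z gives the same grasp; the last joint's range is limited). The gripper opens to 85 mm and grips with 20 to 120 N. Pads are 22 mm wide; open, the fingers measure 114 mm over their backs; the gripper's body (76 mm by 85 mm) begins 54 mm behind the grasp point. The pads swing forward as they close: fully open they stand 13 mm farther back than shut.
Start: joints at [-1.389, 0.286, 1.577, -0, 1.279, -0.15], TCP at [0.22, -0.638, 0.231] pointing down, gripper open.
Joint ranges: [-2.77, 2.77], [-0.9, 2.22], [0.21, 2.48], [-1.53, 4.67], [0.24, 2.81], [-2.84, 2.84]. Speed limits (rad/s): [2.79, 2.79, 3.14, 3.14, 3.14, 3.14].

## Interface

Orientations are given as a unit quaternion [x, y, z, w].
In Python, from plant import * gives the robot as it stands.
- The arm moves only by the shell command python3 -m jog 'ROWS' [FORCE]. ROWS is a JSON object of lists of equal length, an entry for each row: "travel": the shift along the world's x, y, z in mm, a list of three; "dr": the turn, a rotation vector about the world's x, y, z in degrees, a list of three; "jaw": the closure in counts, from 0 (fully open) to 255 (shut). In form: {"travel": [[x, y, z], ...], "dr": [[wx, wy, wz], ...], "jaw": [jaw, ...]}. A call has 1 to 5 rows; each row shifts and turns the commanded pose from where the row before left it; what a row does not reach is not made up. A row lasts 1/12 s, in which the tool goes at most 41.7 mm and 7.16 degrees, less where a joint would pass 70% of its speed; a pose out of reach is approached as far as the arm can. A call is refused whole if a number of a shift passes 41.7 or a number of a turn 7.16, either way. A call with a gripper value outside its range is refused whole. The fingers move at their own pace and stop on an object; FORCE is the grip in N (left out, the last holds). Time passes only in rows, so rows that do not move let the fingers close. It gives the time, the measured TCP pose, the force and the opening at its end, in the units of the state.
- get_state(): the state, without advancing time (a new reading comes with each control period).
- read_camera(name): name is "scene" or "top" or "wrist"; returns the picture (400x640x3 uint8, red, green, blue); there is no depth.
- camera_info(name): a dict with "K" (3x3 intrinsics, pixels), "k1" (the pictures are not rectified: a ray, as slopes to the right and down, at radius r is drawn at 1 + k1 r^2 times it, then the intrinsics apply), "R" (3x3) and "t" (3): a world point X has camera coordinates R X + t; the wrist camera has in their place "mount" (4x4, takes a point from camera to tool coordinates, whose origin is the TCP and whose axes are the flange's). Camera axes: x right, y down, z forward; pixel columns grow to the right and rows downward; lengths in m; the calibration is good to about 2 mm. A picture is of the moment at which its call begins: read the wrist's pose just before it. camera_info takes no time and is no camera call.
- sign_off(): hands the job in, once; it reports no verdict.
The state is a dict: "time": time; "qpos": joint angles; "dq": joint speeds; "joint_efforts": joint torques, N m; "eef_pos": TCP position; "tcp_rot": TCP orientation; "contact_force": force on the tool from outside, world axes, zero at the start; "wrist_torque": the same for the moment, N m; "opening": opening from 0.0 (shut) to 1.0 (fully open).
Only numpy, scipy, OpenCV 4.12 (cv2) and the standard library are available. Lean on these libraries where they do the work, as an engineer would, in place of code of your own. Each camera call takes 0.05 s, during which the arm holds its last target. There are 200 camera calls.

## Working session

There is one attempt and no reset: what is moved stays moved. The work goes in short steps, Python scripts to look and compute and a shell command to move; the robot and the scene stay as the last step left them, time stands still between calls to the robot, and variables do not carry over. Pictures are saved under pics/ and viewed, about 8 in all and at most 12, crops included, and the job is handed in when it is done.

```bash
mkdir -p pics
python3 - <<'E'
from plant import *
import cv2
for n in ("scene","top"):
    cv2.imwrite(f"pics/{n}1.png",read_camera(n)[:,:,::-1])
    print(n,camera_info(n))
print(get_state())
E
```

```text
scene {'K': array([[440.05628294,   0.        , 320.56247394],
       [  0.        , 440.05628294, 201.90834327],
       [  0.        ,   0.        ,   1.        ]]), 'k1': 0.0395238395874596, 'R': array([[ 0.54977206,  0.83527821, -0.00781027],
       [ 0.67621506, -0.45052852, -0.58288699],
       [-0.49039155,  0.31517356, -0.8125157 ]]), 't': array([-0.33570834, -0.3286974 ,  1.32000585])}
top {'K': array([[424.08838507,   0.        , 319.98227682],
       [  0.        , 424.08838507, 202.99845692],
       [  0.        ,   0.        ,   1.        ]]), 'k1': -0.008343045759185666, 'R': array([[ 2.20841224e-04, -9.99858790e-01, -1.68032980e-02],
       [-9.89613554e-01,  2.19701036e-03, -1.43736520e-01],
       [ 1.43753140e-01,  1.66605144e-02, -9.89473326e-01]]), 't': array([0.00321661, 0.56421494, 0.98551004])}
{'time': 0.1, 'qpos': array([-1.38900317e+00,  2.87130900e-01,  1.57802502e+00,  6.91609073e-06,
        1.27859891e+00, -1.49992828e-01]), 'dq': array([-0.00040174, -0.00315734, -0.00282448,  0.00083097,  0.001626  ,
        0.00126741]), 'joint_efforts': array([ 7.14792550e-04, -4.07296443e+01, -2.93695968e+01, -1.02808899e-04,
        3.44017666e-03,  7.92074758e-06]), 'eef_pos': array([ 0.21979532, -0.63758764,  0.23005263]), 'tcp_rot': array([ 9.86270875e-01,  1.65132045e-01, -1.38787435e-05, -1.08100182e-03]), 'contact_force': array([-0.25926101,  0.05436106,  1.08442384]), 'wrist_torque': array([ 0.02178899, -0.01400255,  0.04190336]), 'opening': 1.0048941029524932}
```

View pics/top1.png

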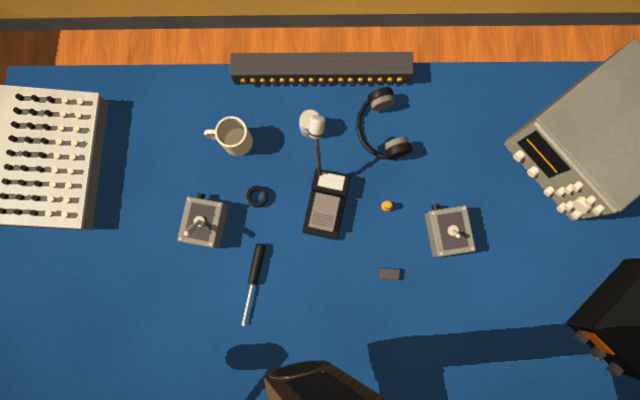

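View pics/scene1.png

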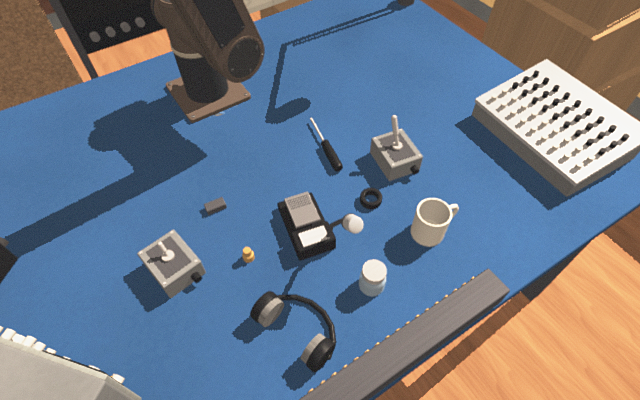

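The long lever is on the left box: top ~(203,222), scene ~(396,150). The mic is at top ~(327,205), and the short lever is on the right box. Next I'll look at enlarged crops.

Run:
```python
import cv2,numpy as np
t=cv2.imread("pics/top1.png");s=cv2.imread("pics/scene1.png")
f=lambda i,x,y:cv2.resize(i[y:y+75,x:x+100],None,fx=4,fy=4,interpolation=cv2.INTER_CUBIC)
cv2.imwrite("pics/crops.png",np.vstack([np.hstack([f(t,160,185),f(t,280,165)]),np.hstack([f(s,350,110),f(s,260,185)])]))
```

```text
(no output)
```

View pics/crops.png

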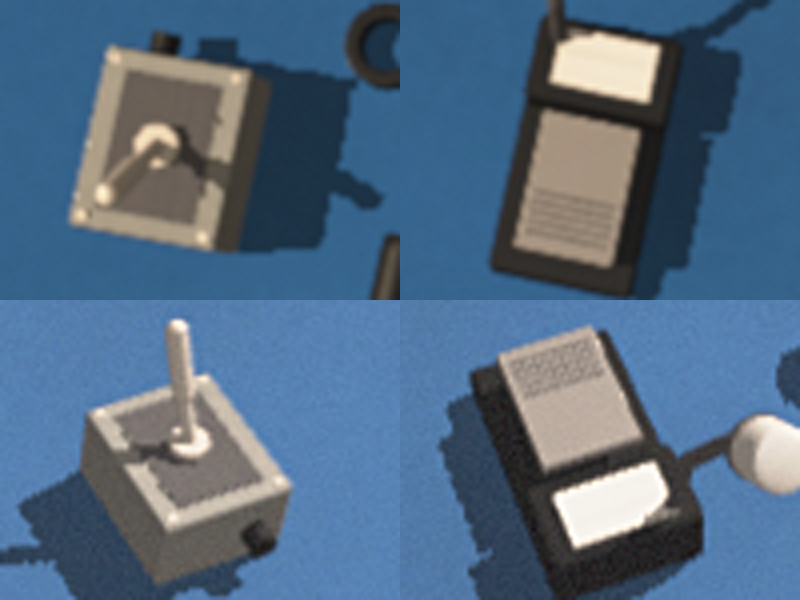

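The crops show the box-top corners, the lever tip (top crop ~(105,195)) and the talk-bar corners. I'll back-project them.

```bash
cat > h.py <<'E'
import numpy as np,cv2
from plant import *
def bp(n,uv,z):
    c=camera_info(n);a=((np.array(uv,float)-[c["K"][0,2],c["K"][1,2]])/c["K"][0,0])
    s=a.copy()
    for _ in range(9): s=a/(1+c["k1"]*(s**2).sum(-1,keepdims=True))
    d=np.c_[s,np.ones(len(s))]@c["R"]; o=-c["R"].T@c["t"]
    return o+d*((z-o[2])/d[:,2])[:,None]
E
python3 - <<'E'
from h import *
np.set_printoptions(precision=4,suppress=True)
g=lambda p,ox,oy,x,y:(np.array(p,float)-[ox,oy]+.5)/4-.5+[x,y]
def rep(name,P):
    print(name,P[:,:2].tolist() and P[:,:2].round(4).tolist(),'c',P[:,:2].mean(0),[round(float(np.degrees(np.arctan2(*(P[i-3]-P[i])[1::-1]))),1) for i in range(4)])
# box in order (+x+y),(+x-y),(-x-y),(-x+y)
rep('box top',bp('top',g([(108,47),(272,75),(235,250),(70,225)],0,0,160,185),.055))
rep('bar top',bp('top',g([(540,107),(643,125),(612,270),(512,245)],400,0,280,165),.049))
rep('box scn',bp('scene',g([(292,487),(165,525),(88,412),(205,377)],0,300,350,110),.055))
rep('bar scn',bp('scene',g([(642,435),(545,470),(500,355),(592,328)],400,300,260,185),.049))
print(bp('top',g([(105,195)],0,0,160,185),.13),bp('scene',g([(178,326)],0,300,350,110),.13))
print('pivot',bp('top',g([(158,148)],0,0,160,185),.06),bp('scene',g([(188,440)],0,300,350,110),.06))
print('conn,tape,short,battery,screwdr',bp('top',[(387,206),(258,196),(453,231),(391,274),(262,246),(244,325)],.03))
E
```

```text
box top [[0.579, 0.3234], [0.5617, 0.2237], [0.4574, 0.2424], [0.4721, 0.3412]] c [0.5176 0.2827] [-99.8, 169.9, 81.5, -9.5]
bar top [[0.5914, 0.0154], [0.5802, -0.0465], [0.493, -0.0275], [0.508, 0.032]] c [ 0.5432 -0.0067] [-100.2, 167.7, 75.9, -11.2]
box scn [[0.5815, 0.3221], [0.562, 0.2378], [0.4604, 0.2562], [0.4778, 0.3381]] c [0.5204 0.2886] [-103.0, 169.7, 78.0, -8.8]
bar scn [[0.5913, 0.012], [0.5809, -0.0458], [0.4986, -0.0262], [0.5118, 0.029]] c [ 0.5456 -0.0078] [-100.2, 166.6, 76.6, -12.1]
[[0.4844 0.296  0.13  ]] [[0.4877 0.2953 0.13  ]]
pivot [[0.5174 0.2891 0.06  ]] [[0.5182 0.2904 0.06  ]]
conn,tape,short,battery,screwdr [[ 0.558  -0.1605  0.03  ]
 [ 0.5835  0.1552  0.03  ]
 [ 0.4968 -0.318   0.03  ]
 [ 0.3945 -0.1664  0.03  ]
 [ 0.4611  0.1429  0.03  ]
 [ 0.2756  0.1819  0.03  ]]
```

```bash
python3 -m jog '{"travel":[[14,35,2],[14,35,2],[14,35,2],[14,35,2],[14,35,2]],"dr":[[0,0,3.5],[0,0,3.5],[0,0,3.5],[0,0,3.5],[0,0,3.5]],"jaw":[255,255,255,255,255]}' 40
python3 -m jog '{"travel":[[14,35,2],[14,35,2],[14,35,2],[14,35,2],[14,35,2]],"dr":[[0,0,3.5],[0,0,3.5],[0,0,3.5],[0,0,3.5],[0,0,3.5]],"jaw":[255,255,255,255,255]}'
python3 -m jog '{"travel":[[14,35,2],[14,35,2],[14,35,2],[14,35,2],[14,35,2]],"dr":[[0,0,3.5],[0,0,3.5],[0,0,3.5],[0,0,3.5],[0,0,3.5]],"jaw":[255,255,255,255,255]}'
```

```text
time: 0.52
eef_pos: [0.2901, -0.4612, 0.2406]
tcp_rot: [0.949, 0.314, 0.0, -0.001]
contact_force: [0.7, 0.9, 0.8]
opening: 0.296
time: 0.93
eef_pos: [0.36, -0.2862, 0.2509]
tcp_rot: [0.89, 0.455, 0.0, -0.0]
contact_force: [0.5, -0.0, -0.1]
opening: -0.002
time: 1.35
eef_pos: [0.4299, -0.1112, 0.2611]
tcp_rot: [0.811, 0.585, -0.0, -0.0]
contact_force: [0.5, 0.4, -0.5]
opening: -0.001
```

```bash
python3 -m jog '{"travel":[[10,38,0],[10,38,0],[5,38,0],[0,38,0],[0,38,0]],"dr":[[0,0,2],[0,0,2],[0,0,2],[0,0,2],[0,0,0.7]],"jaw":[255,255,255,255,255]}'
python3 -m jog '{"travel":[[0,38,0],[0,38,0],[0,38,0],[-5,38,0],[-8,38,-10]],"dr":[[0,0,0],[0,0,0],[0,0,0],[0,0,0],[0,0,0]],"jaw":[255,255,255,255,255]}'
python3 -m jog '{"travel":[[-8,32,-30],[0,0,-40],[0,0,-40],[0,0,-36],[0,0,0]],"dr":[[0,0,0],[0,0,0],[0,0,0],[0,0,0],[0,0,0]],"jaw":[255,255,255,255,255]}'
```

```text
time: 1.77
eef_pos: [0.4544, 0.0788, 0.2609]
tcp_rot: [0.764, 0.645, -0.0, -0.0]
contact_force: [0.9, 0.1, -0.5]
opening: 0.001
time: 2.18
eef_pos: [0.4426, 0.2691, 0.253]
tcp_rot: [0.765, 0.644, 0.002, 0.001]
contact_force: [0.7, 0.2, 0.7]
opening: 0.001
time: 2.6
eef_pos: [0.4281, 0.2944, 0.0986]
tcp_rot: [0.765, 0.644, -0.008, -0.002]
contact_force: [-1.9, -0.3, -2.2]
opening: 0.003
```

```bash
python3 -m jog '{"travel":[[0,6,3],[15,-2.5,0],[15,-2.5,0],[12,-2,0],[12,-2,0]],"dr":[[0,0,0],[0,0,0],[0,0,0],[0,0,0],[0,0,0]],"jaw":[255,255,255,255,255]}'
python3 -m jog '{"travel":[[12,-2,0],[12,-2,0],[10,-1.5,0],[8,-1,0],[0,0,0]],"dr":[[0,0,0],[0,0,0],[0,0,0],[0,0,0],[0,0,0]],"jaw":[255,255,255,255,255]}'
python3 - <<'E'
from plant import *
import cv2
i=read_camera("scene")[:,:,::-1]
cv2.imwrite("pics/s2.png",cv2.resize(i[80:230,300:500],None,fx=3,fy=3))
E
```

```text
time: 3.02
eef_pos: [0.4901, 0.2949, 0.1142]
tcp_rot: [0.765, 0.644, 0.002, -0.0]
contact_force: [-4.1, 0.3, 2.2]
opening: 0.001
time: 3.43
eef_pos: [0.5311, 0.2871, 0.1108]
tcp_rot: [0.765, 0.644, -0.001, -0.001]
contact_force: [-3.2, -0.2, 4.6]
opening: 0.001
```

View pics/s2.png

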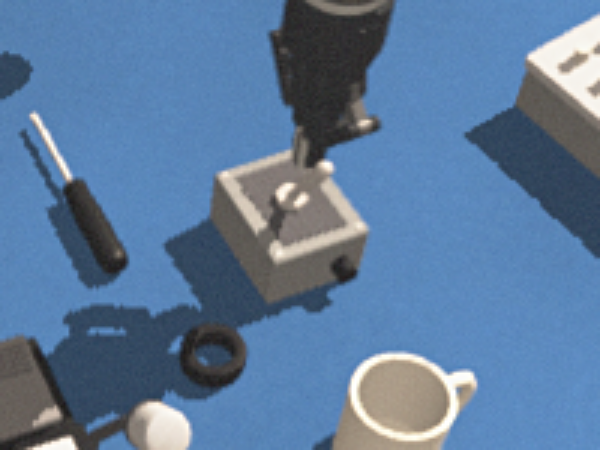

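Tip appears at about (328,168) in the crop, right of the base at (290,195). I'll back off, then check that against the projected on and off tip positions.

```bash
python3 -m jog '{"travel":[[-15,3,0],[-15,2,10],[0,0,40],[0,0,40],[0,0,40]],"dr":[[0,0,0],[0,0,0],[0,0,0],[0,0,0],[0,0,0]],"jaw":[255,255,255,255,255]}'
python3 -m jog '{"travel":[[0,-38,5],[5,-38,0],[5,-38,0],[5,-38,0],[5,-38,0]],"dr":[[0,0,0],[0,0,0],[0,0,0],[0,0,0],[0,0,0]],"jaw":[255,255,255,255,255]}'
python3 - <<'E'
from h import *
for n,b in(("scene",(350,110)),("top",(160,185))):
    i=read_camera(n)[:,:,::-1]
    c=camera_info(n)
    for s in(-1,0,1):
        X=np.array([.518+s*.0369,.287-s*.0063,.13 if s else .062]);p=c["R"]@X+c["t"];p=p[:2]/p[2];p=p*(1+c["k1"]*(p@p));print(n,s,(p*c["K"][0,0]+c["K"][:2,2]-b)*4)
    cv2.imwrite(f"pics/{n}3.png",i)
a=cv2.imread("pics/scene3.png");t=cv2.imread("pics/top3.png")
f=lambda i,x,y:cv2.resize(i[y:y+75,x:x+100],None,fx=4,fy=4,interpolation=cv2.INTER_CUBIC)
cv2.imwrite("pics/c3.png",np.hstack([f(a,350,110),f(t,160,185)]))
E
```

```text
time: 3.9
eef_pos: [0.4998, 0.292, 0.2407]
tcp_rot: [0.765, 0.644, -0.001, 0.0]
contact_force: [1.3, 0.4, -1.0]
opening: -0.001
time: 4.32
eef_pos: [0.5206, 0.1005, 0.2454]
tcp_rot: [0.765, 0.645, 0.0, 0.001]
contact_force: [0.8, 0.4, 0.1]
opening: -0.003
scene -1 [166.94248655  19.45155268]
scene 0 [182.48335602 138.27632814]
scene 1 [229.43592429 101.08315459]
top -1 [108.08313755 199.56704861]
top 0 [158.99866858 145.16978056]
top 1 [136.60432331  66.60832402]
```

View pics/c3.png

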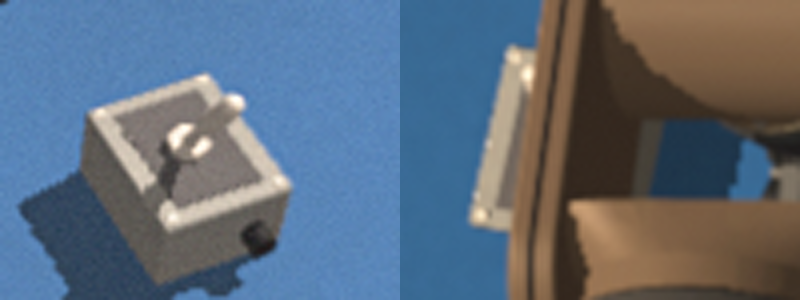

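The scene crop shows the lever tip at (235,103), against (229,101) predicted for on, so it has been thrown. Next is the pad: I'm targeting TCP (0.518, -0.002) and will come down slowly while watching the force.

```bash
python3 -m jog '{"travel":[[-1,-35,0],[-1,-35,0],[-1,-32,-30],[0,0,-40],[0,0,-40]],"dr":[[0,0,0],[0,0,0],[0,0,0],[0,0,0],[0,0,0]],"jaw":[255,255,255,255,255]}'
python3 -m jog '{"travel":[[0,0,-35],[0,0,-30],[0,0,-10],[0,0,0],[0,0,0]],"dr":[[0,0,0],[0,0,0],[0,0,0],[0,0,0],[0,0,0]],"jaw":[255,255,255,255,255]}'
python3 -m jog '{"travel":[[0,0,0],[0,0,0],[0,0,0],[0,0,0],[0,0,0]],"dr":[[0,0,0],[0,0,0],[0,0,0],[0,0,0],[0,0,0]],"jaw":[255,255,255,255,255]}'
python3 - <<'E'
from plant import *
import cv2
i=read_camera("scene")[:,:,::-1]
cv2.imwrite("pics/s4.png",cv2.resize(i[150:270,240:400],None,fx=4,fy=4))
E
```

```text
time: 4.83
eef_pos: [0.519, 0.0005, 0.1373]
tcp_rot: [0.766, 0.643, 0.002, 0.002]
contact_force: [0.9, 0.4, -0.4]
opening: -0.001
time: 5.25
eef_pos: [0.5182, 0.0022, 0.0625]
tcp_rot: [0.765, 0.644, 0.0, 0.0]
contact_force: [0.1, -0.4, 0.6]
opening: 0.0
time: 5.67
eef_pos: [0.5181, 0.0018, 0.0628]
tcp_rot: [0.765, 0.644, 0.001, 0.001]
contact_force: [0.3, 0.3, 0.5]
opening: 0.001
```

View pics/s4.png

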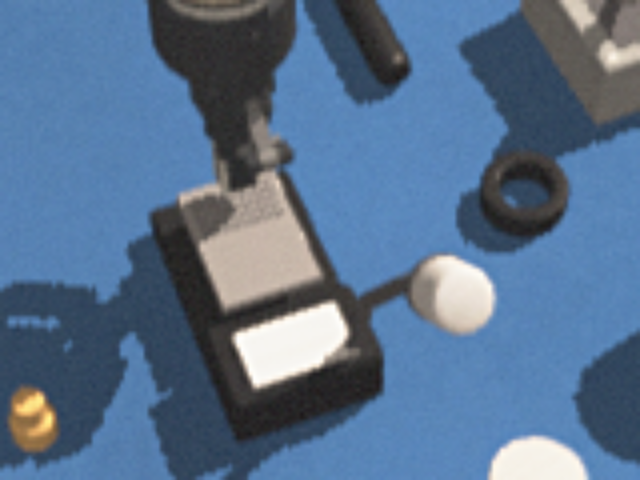

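The fingertips are over the ribbed area at crop (238,188), about 13 mm above it. I'll go down in small steps.

```bash
python3 -m jog '{"travel":[[0,-3,-5],[0,0,-4],[0,0,0],[0,0,0],[0,0,0]],"dr":[[0,0,0],[0,0,0],[0,0,0],[0,0,0],[0,0,0]],"jaw":[255,255,255,255,255]}'
for k in 1 2; do :; done
python3 -m jog '{"travel":[[0,0,-2],[0,0,0],[0,0,0],[0,0,0],[0,0,0]],"dr":[[0,0,0],[0,0,0],[0,0,0],[0,0,0],[0,0,0]],"jaw":[255,255,255,255,255]}'
python3 -m jog '{"travel":[[0,0,-2],[0,0,0],[0,0,0],[0,0,0],[0,0,0]],"dr":[[0,0,0],[0,0,0],[0,0,0],[0,0,0],[0,0,0]],"jaw":[255,255,255,255,255]}'
python3 -m jog '{"travel":[[0,0,-2],[0,0,0],[0,0,0],[0,0,0],[0,0,0]],"dr":[[0,0,0],[0,0,0],[0,0,0],[0,0,0],[0,0,0]],"jaw":[255,255,255,255,255]}'
```

```text
time: 6.13
eef_pos: [0.5173, -0.0012, 0.0525]
tcp_rot: [0.765, 0.644, -0.0, -0.0]
contact_force: [0.5, -0.9, 0.8]
opening: -0.002
time: 6.55
eef_pos: [0.5175, -0.0011, 0.0509]
tcp_rot: [0.765, 0.644, 0.0, 0.0]
contact_force: [0.2, 0.2, -0.2]
opening: 0.002
time: 6.97
eef_pos: [0.5178, -0.0012, 0.0491]
tcp_rot: [0.765, 0.644, 0.0, 0.0]
contact_force: [0.1, 0.5, 1.4]
opening: 0.001
time: 7.38
eef_pos: [0.5177, -0.0012, 0.047]
tcp_rot: [0.765, 0.644, 0.0, 0.0]
contact_force: [0.9, 1.4, 2.4]
opening: -0.0
```

```bash
python3 -m jog '{"travel":[[0,0,-1],[0,0,-1],[0,0,0],[0,0,0],[0,0,0]],"dr":[[0,0,0],[0,0,0],[0,0,0],[0,0,0],[0,0,0]],"jaw":[255,255,255,255,255]}'
python3 -m jog '{"travel":[[0,0,-1],[0,0,-1],[0,0,0],[0,0,0],[0,0,0]],"dr":[[0,0,0],[0,0,0],[0,0,0],[0,0,0],[0,0,0]],"jaw":[255,255,255,255,255]}'
python3 - <<'E'
from h import *
F=[]
for k in range(6):
    i=read_camera("scene")[:,:,::-1]; s=get_state();F.append(s["contact_force"])
print(np.mean(F,0),np.std(F,0),s["eef_pos"],s["wrist_torque"])
cv2.imwrite("pics/scene5.png",i)
a=cv2.imread("pics/scene1.png")
f=lambda i:cv2.resize(i[175:265,270:345],None,fx=5,fy=5,interpolation=cv2.INTER_CUBIC)
cv2.imwrite("pics/c5.png",np.hstack([f(a),f(i)]))
E
```

```text
time: 7.8
eef_pos: [0.5177, -0.0012, 0.0449]
tcp_rot: [0.765, 0.644, 0.0, 0.0]
contact_force: [0.8, 0.2, 3.9]
opening: 0.001
time: 8.22
eef_pos: [0.5177, -0.0012, 0.0429]
tcp_rot: [0.765, 0.644, 0.0, 0.0]
contact_force: [1.0, 0.4, 4.0]
opening: -0.001
[0.87310154 0.06929885 4.30850003] [0.67470762 0.45910208 0.35958422] [ 0.517695   -0.001192    0.04293347] [ 0.03175825 -0.21716087  0.03600923]
```

View pics/c5.png

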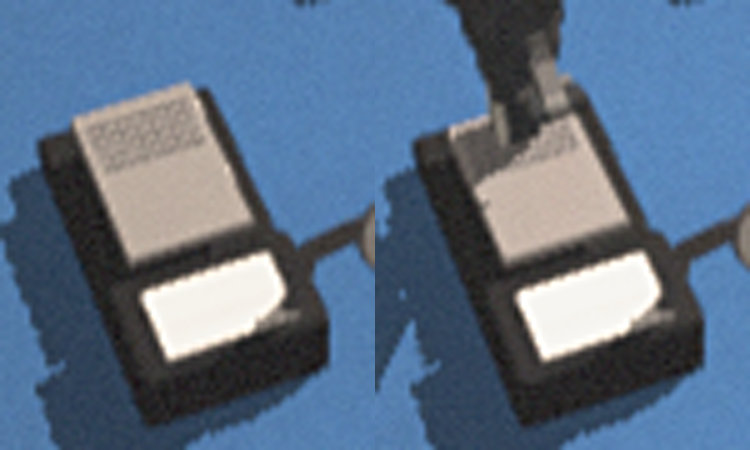

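Compared with rest, the bar's front-left corner has dropped about 11 enlarged pixels (117 to 128), or about 10 mm at the front edge, which is near half-way. The force is slightly low at 4.3 N, so I'll go 1 mm deeper and check the corner against its projection.

```bash
python3 -m jog '{"travel":[[0,0,-1],[0,0,0],[0,0,0],[0,0,0],[0,0,0]],"dr":[[0,0,0],[0,0,0],[0,0,0],[0,0,0],[0,0,0]],"jaw":[255,255,255,255,255]}'
python3 - <<'E'
from h import *
F=[];I=[]
for k in range(10):
    I.append(read_camera("scene")[:,:,::-1].astype(float)); s=get_state();F.append(s["contact_force"])
print(np.mean(F,0),s["eef_pos"],s["time"])
i=np.mean(I,0).astype(np.uint8);a=cv2.imread("pics/scene1.png")
c=camera_info("scene");H=np.array([.586,-.0155,.045]);x=np.array([.981,-.196,0]);y=np.array([.196,.981,0]);z=np.array([0,0,1])
def px(t):
    d=-x*np.cos(t)-z*np.sin(t); u=z*np.cos(t)-x*np.sin(t)
    X=H+.085*d-.03*y+.004*u
    p=c["R"]@X+c["t"];p=p[:2]/p[2];p=p*(1+c["k1"]*(p@p));return ((p*c["K"][0,0]+c["K"][:2,2]-[275,185])*12).round(1)
for t in(0,.07,.12,.17): print(t,px(t))
f=lambda i:cv2.resize(i[185:215,275:305],None,fx=12,fy=12,interpolation=cv2.INTER_CUBIC)
cv2.imwrite("pics/c6.png",np.hstack([f(a),f(i)]))
E
```

```text
time: 8.93
eef_pos: [0.5177, -0.0012, 0.0419]
tcp_rot: [0.765, 0.644, 0.0, 0.0]
contact_force: [2.7, 0.4, 3.9]
opening: 0.006
[ 1.68259715 -0.13630257  4.78947433] [ 0.51768684 -0.00119581  0.04190701] 9.4333
0 [101.6 158.6]
0.07 [103.8 176.3]
0.12 [105.8 189.8]
0.17 [108.1 203.9]
```

View pics/c6.png

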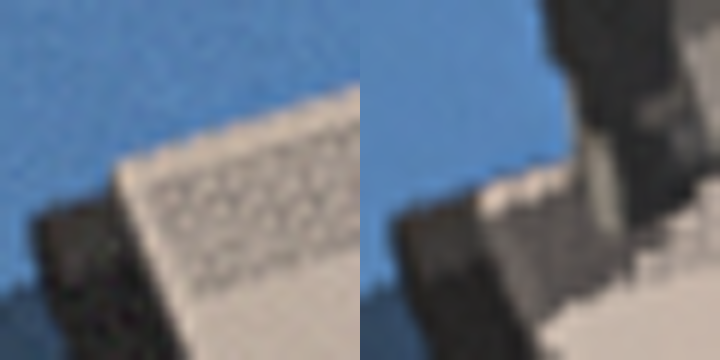

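The corner has moved from row ~160 to ~192. Projection gives +31 for 0.12 rad, and the force agrees (4.8 N at about 69 mm is 5.3 N at the pad). It's half-way, so I'll hand in.

```bash
python3 -m jog '{"travel":[[0,0,0],[0,0,0],[0,0,0],[0,0,0],[0,0,0]],"dr":[[0,0,0],[0,0,0],[0,0,0],[0,0,0],[0,0,0]],"jaw":[255,255,255,255,255]}'; python3 -c "
from plant import *
sign_off()"
```

```text
time: 9.85
eef_pos: [0.5177, -0.0012, 0.0419]
tcp_rot: [0.765, 0.644, 0.0, 0.0]
contact_force: [3.0, -0.5, 4.4]
opening: 0.001
the job is handed in; nothing more can be done
```

The long lever is thrown to on, and I handed in at about 9.9 s with the shut fingertips holding the talk bar about half-way down.

- **Long lever:** after the push, its tip in the scene camera was within about 6 pixels of the projected on position, on a 4x enlarged crop. I did not look at it again after moving to the microphone.
- **Talk bar:** the three checks put the bar at about 0.10–0.13 rad:
    - The front corner had moved about 32 enlarged pixels, and 31 was predicted for 0.12 rad.
    - The fingers were about 7 mm below first contact.
    - The mean vertical force was 4.8 N at about 69 mm from the hinge, equal to about 5.3 N at the pad. Single readings varied between 3.9 and 4.8 N.
- **Unexplained force:** a small sideways force of 1–3 N along x also showed while holding. I put it down to noise or friction and did not look into it.
- **Short lever and bystanders:** the arm never came down near them. I did not measure their final positions, and `sign_off()` reports no verdict.

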